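# Zero the tally counter

## Robot

A 6-joint arm with a two-finger parallel gripper is mounted at the origin on a cart in front of the work surface, level with it; the furniture and walls round the work are solid. World frame = base frame: x ahead of the robot, y to its left, z up, the work surface at z = 0. Lengths are in m, angles in rad, forces in N, time in s.
With the tool pointing down it reaches from about 0.375 to 0.975 m from the base axis. Payload 3.8 kg.
Tool frame: the origin (TCP) lies at the very end of the fingers, on their centre line; the grasp point (between the pads) lies 19 mm behind it (bot.pinch_z is the z of the grasp point in the tool frame, in m); z points along the fingers, y is the line along which they close (so a half turn about z gives the same grasp; the last joint's range is limited). The gripper opens to 88 mm and grips with 3 to 60 N. Pads are 18 mm wide; open, the fingers measure 123 mm over their backs; the gripper's body (75 mm by 187 mm) begins 45 mm behind the grasp point.
Start: joints at [-1.184, 0.264, 1.604, -0, 1.274, -0.037], TCP at [0.278, -0.615, 0.209] pointing down, gripper open.
Joint ranges: [-2.63, 2.63], [-0.94, 2.18], [0.31, 2.57], [-1.31, 4.45], [0, 2.66], [-2.55, 2.55]. Speed limits (rad/s): [2.57, 2.57, 3.14, 3.14, 3.14, 3.14].

## Interface

Orientations are given as a unit quaternion [x, y, z, w].
In Python, from station import bot, gripper_to, ik, readout, optics, job gives the robot as it stands. Calls block until the motion is done:
- bot.move_ptp(position, orientation): joint-space move of the TCP to a pose.
- bot.move_linear(position, max_speed=0.15, rot=None, f_stop=None): straight line of the TCP; rot=None keeps the orientation; max_speed is the mean speed in m/s. With f_stop (N) it stops when the force on the tool has changed by that much, and returns True; else False.
- bot.move_j(angles): joint-space move.
- gripper_to(opening, strength=None): finger opening in m; strength is the grip in N (None keeps the last); returns when the fingers have stopped.
- bot.wait(seconds).
- ik(position, orientation): joint angles nearest the present ones, or None.
- readout.read_state(): the state.
- optics.snapshot(name): name is "scene" or "top" or "wrist"; returns the picture (400x640x3 uint8, red, green, blue); there is no depth.
- optics.get_calibration(name): a dict with "K" (3x3 intrinsics, pixels), "R" (3x3) and "t" (3): a world point X has camera coordinates R X + t. Camera axes: x right, y down, z forward; pixel columns grow to the right and rows downward; lengths in m; the calibration is good to about 2 mm. A picture is of the moment at which its call begins: read the wrist's pose just before it. get_calibration takes no time and is no camera call; for the wrist camera it gives the pose at the moment of the call.
A pose or a line that the arm cannot do raises bot.Unreachable and nothing moves.
- job.sign_off(): hands the job in; it is judged then, once.
The state is a dict: "time": time; "joint_pos": joint angles; "joint_velocities": joint speeds; "joint_torque": joint torques, N m; "ee_pos": TCP position; "eef_rot": TCP orientation; "wrist_force": force on the tool from outside, world axes, zero at the start; "wrist_torque": the same for the moment, N m; "opening": finger opening in m; "finger_force": force on a finger pad.
Only numpy, scipy, OpenCV 4.12 (cv2) and the standard library are available. Lean on these libraries where they do the work, as an engineer would, in place of code of your own. Each camera call takes 0.05 s, during which the arm holds its last target. There are 200 camera calls.

## Task

Zero the two-wheel tally counter on the bench for the next count: with a fingertip, lightly flick the edge of each thumbwheel click by click, its top rolling away from the counter's front, until its one broad tooth has clicked in straight up, and do not run a wheel past that point. Do both wheels, in either order. Do not lift, tip or shove the counter, and leave the nail tin, bolt and nut where they stand.

Things in the scene. Friction and masses are not known exactly. Their poses are not given: they have to be found in the camera images.
- counter: Loose, heavy (2.5 kg) grey tally counter standing on the bench, base 130 x 130 x 15 mm with a blank bright plate at its front. Origin: centre of its underside; z up, +x from its front (the side toward the robot) to its back, +y to its left. The two toothed thumbwheels stand at y = +40 and -40 mm, beside a housing in the middle.
- index_rib (a point): Top of the bright index rib above the axle, on top of the grey housing (64 x 52 mm in x, y) between the wheels, z = 84 mm. Outside each wheel a dark bearing cheek 34 x 5 mm is centred at y = +/-58.5 mm, top at z = 73 mm. Above z = 85 mm there are only the wheels' upper parts; the upright tooth reaches z = 110 mm.
- left_flick (a point): Point 35 mm above the left wheel's axle (z = 99 mm); axes as the counter's. A tip whose lowest point moves along +x at this height, from 45 mm before it to 30 mm past it, passes over the tooth that leans to the front (top about z = 90 mm), catches the upright tooth and slides off over it after some 40 degrees: one sweep, one click.
- right_flick (a point): The same point 35 mm above the right wheel's axle
- left_wheel (a joint): Turn of the left (+y) wheel. 0 = broad home tooth straight up; grows as the wheel's top rolls to the counter's +x (back); at -1.047 the home tooth leans 60 degrees to the front. It clicks into rest every 1.047 rad with a tooth upright; past half a click it snaps on, else springs back. About 6 N at a tooth tip moves it. Starts about -1.047, -2.094 or -3.142; stops at -4.61 and +2.51.
- right_wheel (a joint): Turn of the right (-y) wheel. 0 = broad home tooth straight up; grows as the wheel's top rolls to the counter's +x (back); at -1.047 the home tooth leans 60 degrees to the front. It clicks into rest every 1.047 rad with a tooth upright; past half a click it snaps on, else springs back. About 6 N at a tooth tip moves it. Starts about -1.047, -2.094 or -3.142; stops at -4.61 and +2.51.
- left_axle (a point): Centre of the left thumbwheel on its level axle, at y = +40, z = 64 mm of the counter; axes as the counter's. Bare aluminium wheel 14 mm thick, root radius 32 mm; six radial teeth 60 degrees apart, 7 mm thick, 14 mm wide along the axle, tips at 46 mm radius. One, the home tooth, is 24 mm wide.
- right_axle (a point): Centre of the right thumbwheel on its level axle, at y = -40, z = 64 mm of the counter; axes as the counter's. Bare aluminium wheel 14 mm thick, root radius 32 mm; six radial teeth 60 degrees apart, 7 mm thick, 14 mm wide along the axle, tips at 46 mm radius. One, the home tooth, is 24 mm wide.
- left_home (a point): Middle of the tip edge of the left wheel's broad home tooth, 46 mm from the axle; its z axis points outward along the tooth
- right_home (a point): Middle of the tip edge of the right wheel's broad home tooth, 46 mm from the axle; its z axis points outward along the tooth
- nail_tin: Open round tin of nails, 71 mm wide, 46 mm high, loose, behind the counter; bystander. Origin: centre of its underside
- bolt: Steel bolt 80 mm long, 27 mm across, standing loose to the left of the counter; bystander. Origin: centre of its underside
- nut: Big steel nut, 30 x 34 x 16 mm, lying loose to the right of the counter; bystander. Origin: centre of its underside
Things that resemble listed ones, but are neither listed nor needed, are in the scene too. What is shaped like the counter but orange or pink is not meant.

How it is judged:
At the end, for the whole second after the job is handed in: Both wheels rest clicked in with the home tooth upright (within 0.13 rad); the counter stands flat within 20 mm of where it was, and tin, bolt and nut within 20 mm (value of joint left_wheel between -0.13 and 0.13 rad and value of joint right_wheel between -0.13 and 0.13 rad and velocity of joint left_wheel between -0.2 and 0.2 rad/s and velocity of joint right_wheel between -0.2 and 0.2 rad/s and distance of each of counter, nail_tin, bolt, nut from where it was at the start of the episode below 0.02 m and angle between counter's own z axis and vertical below 0.05 rad and linear speed of counter below 0.02 m/s); the robot touches nothing.
It fails at once if a wheel is run past home (more than about half a click) (value of joint any of left_wheel, right_wheel above 0.6 rad).
It fails at once if the counter is lifted, tipped or shoved (height (world z) of counter above 0.008 m or angle between counter's own z axis and vertical above 0.12 rad or distance of counter from where it was at the start of the episode above 0.02 m).
It fails at once if a wheel is forced (over 40 N from the fingers) (contact force between the fingers and left_wheel above 40 N or contact force between the fingers and right_wheel above 40 N).
It fails at once if tin, bolt or nut is lifted, knocked or pushed away (distance of any of nail_tin, bolt, nut from where it was at the start of the episode above 0.02 m).
It also fails if it takes over 61 s, if anything falls off the work surface, if the arm or the gripper's body presses on something with over 40 N, if the wrist force passes 120 N, or if a joint passes its speed limit or range.

## Working session

There is one attempt and no reset: what is moved stays moved. The work goes in short steps, each a Python script; the robot and the scene stay as the last script left them, time stands still between calls to the robot, and variables do not carry over. Pictures are saved under pics/ and viewed, at most 10 in all, crops included, and the job is handed in when it is done.

```bash
ls; mkdir -p pics
python3 - <<'E'
from station import bot, readout, optics
import cv2, numpy as np
a=optics.snapshot("scene");b=optics.snapshot("top")
cv2.imwrite("pics/scene.png",a[:,:,::-1]);cv2.imwrite("pics/top.png",b[:,:,::-1])
for n in("scene","top"):
    c=optics.get_calibration(n);print(n,np.round(c["K"],1).tolist(),np.round(c["R"],3).tolist(),np.round(c["t"],3))
s=readout.read_state();print(s["time"],s["ee_pos"],s["eef_rot"],s["wrist_force"])
E
```

```text
pics
scene [[411.5, 0.0, 319.8], [0.0, 411.5, 201.7], [0.0, 0.0, 1.0]] [[-0.772, -0.636, 0.01], [-0.439, 0.521, -0.732], [0.46, -0.569, -0.682]] [0.421 0.358 0.789]
top [[470.4, 0.0, 317.9], [0.0, 470.4, 201.5], [0.0, 0.0, 1.0]] [[-0.023, -1.0, -0.01], [-0.996, 0.024, -0.082], [0.083, 0.008, -0.997]] [-0.048  0.602  1.14 ]
0.1 [ 0.27730079 -0.61465035  0.20734495] [ 9.77633965e-01  2.10311332e-01 -1.75238884e-04 -9.71047741e-04] [-0.28448024  0.45309839 -0.09312907]
```

View pics/scene.png

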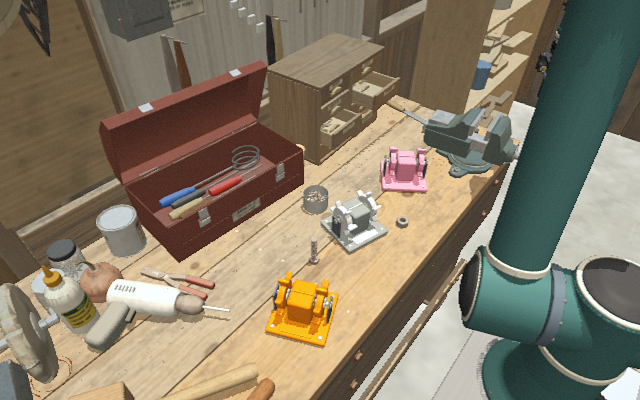

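View pics/top.png

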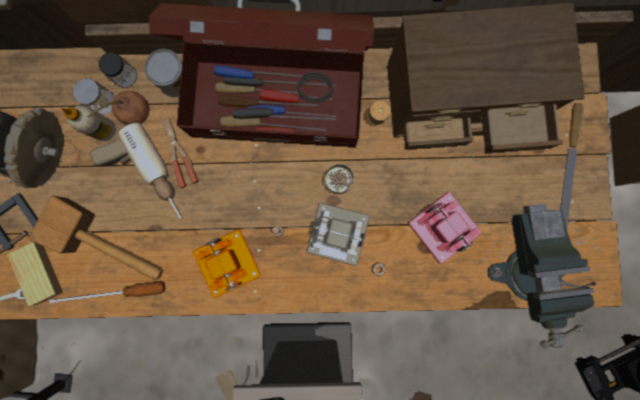

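The three look-alikes in the top view are orange (226,263), pink (445,228) and grey (338,234). The grey one fits the description: the tin (338,179) is behind it, the bolt (278,230) to its left and the nut (378,269) to its right. I'll move above it for a close look, which also confirms the choice.

```bash
cat > h.py <<'E'
from station import bot, gripper_to, ik, readout, optics, job
import cv2, numpy as np
from scipy.spatial.transform import Rotation as Ro
def ray(c,uv,z):
    d=c["R"].T@np.linalg.solve(c["K"],[uv[0],uv[1],1.]); o=-c["R"].T@c["t"]
    return o+d*(z-o[2])/d[2]
def proj(c,X):
    p=c["K"]@(c["R"]@np.asarray(X,float)+c["t"]); return p[:2]/p[2]
def down(yaw): # tool z down, tool y along +-counter y
    return (Ro.from_euler("z",yaw)*Ro.from_quat([1,0,0,0])).as_quat()
E
python3 - <<'E'
from h import *
c=optics.get_calibration("top")
p=ray(c,(339,234),.07);print(p, [ray(c,q,.0) for q in((338,179),(278,230),(378,269))])
gripper_to(0.0)
for yaw in (0,np.pi):
    print(yaw, ik([p[0],p[1],.3],down(yaw)))
bot.move_ptp([p[0]-.08,p[1],.32],down(0))
c=optics.get_calibration("wrist");im=optics.snapshot("wrist")
print(np.round(c["R"],3).tolist(),-c["R"].T@c["t"],readout.read_state()["time"],readout.read_state()["opening"])
print(proj(c,p))
cv2.imwrite("pics/w1.png",im[:,:,::-1])
E
```

```text
[ 0.51879859 -0.11049012  0.07      ] [array([ 0.65890345, -0.11412176,  0.        ]), array([0.53324727, 0.04023329, 0.        ]), array([ 0.43034418, -0.20790667,  0.        ])]
0 [-2.56797939e-01 -5.61675238e-02  1.78862942e+00 -4.44089210e-16
  1.40913076e+00  1.31399839e+00]
3.141592653589793 [-2.56797939e-01 -5.61675238e-02  1.78862942e+00 -4.44089210e-16
  1.40913076e+00 -1.82759427e+00]
[[-0.001, -1.0, -0.0], [-0.946, 0.001, 0.323], [-0.323, 0.0, -0.946]] [ 0.52119414 -0.11103486  0.49584671] 3.4083 0.00023150789998308314
[320.96118838  89.2532577 ]
```

View pics/w1.png

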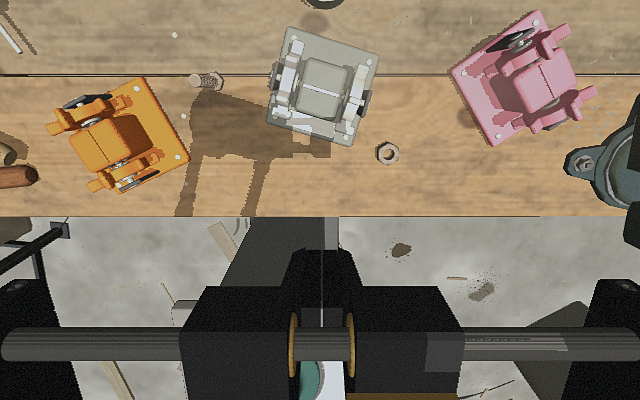

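The wrist view shows the grey counter at (322,87), front plate at lower right (310,130), with the wood showing yaw. The orange and pink ones lie to either side. I'll take a closer, enlarged view.

Run:
```python
from h import *
bot.move_ptp([.52,-.11,.27],down(0))
c=optics.get_calibration("wrist");im=optics.snapshot("wrist")
np.savez("w2.npz",K=c["K"],R=c["R"],t=c["t"],im=im)
print(proj(c,[.519,-.11,.07]),readout.read_state()["time"])
cr=im[30:260,190:450];cv2.imwrite("pics/w2.png",cv2.resize(cr[:200],None,fx=3,fy=3,interpolation=cv2.INTER_CUBIC)[:,:,::-1])
```

```text
[321.30857333 162.91705119] 3.925
```

View pics/w2.png

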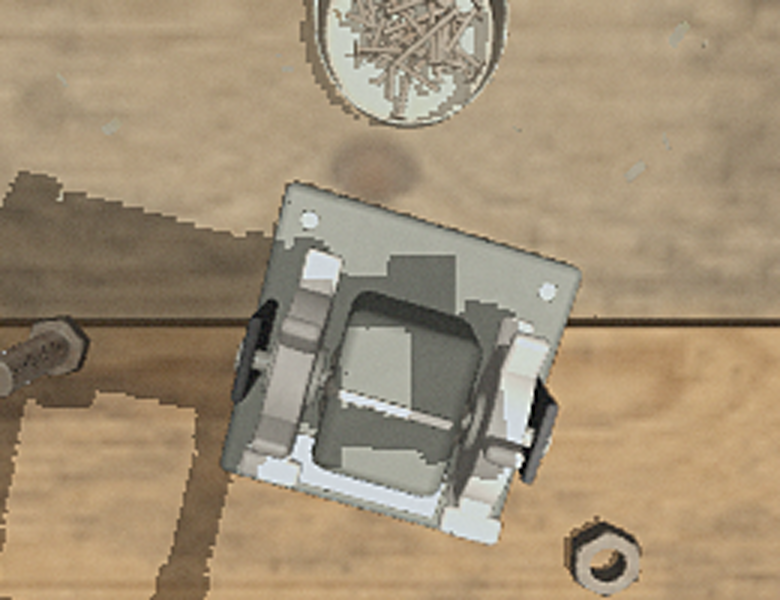

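The enlarged crop confirms the grey counter. Its base corners are at crop (288,183), (580,268), (498,545) and (223,470). The bright plate is at the bottom (robot side), the rib runs from (340,397) to (452,427), the tin is behind, the bolt left and the nut right. Next I'll compute the pose from these points.

Run:
```python
from h import *
c=dict(np.load("w2.npz"))
f=lambda x,y,z: ray(c,(190+x/3,30+y/3),z)[:2]
P=[f(*q,.015) for q in((288,183),(580,268),(498,545),(223,470))]
print("sides",[np.linalg.norm(P[i]-P[(i+1)%4]) for i in range(4)],"centre",np.mean(P,0))
fw=(P[0]+P[1])-(P[2]+P[3]);lt=(P[0]+P[3])-(P[1]+P[2])
print("yaw",np.arctan2(fw[1],fw[0]),np.arctan2(-lt[0],lt[1]))
r=[f(340,397,.084),f(452,427,.084)];d=r[0]-r[1];print("rib",np.mean(r,0),np.linalg.norm(d),np.arctan2(-d[0],d[1]))
ctr=(np.mean(P,0)+np.mean(r,0))/2;yaw=np.arctan2(fw[1]-lt[0],fw[0]+lt[1])
R=Ro.from_euler("z",yaw).as_matrix()
def pc(X): 
    u=proj(c,R@np.array(X)+[*ctr,0]); return np.round((u-[190,30])*3)
for y in(.04,-.04):
  for a in(0,60,-60,-120,120): 
    a_=np.radians(a);print(y,a,pc([.046*np.sin(a_),y,.064+.046*np.cos(a_)]))
print(ctr,yaw)
np.savez("pose.npz",ctr=ctr,yaw=yaw)
```

```text
sides [np.float64(0.12638390665287796), np.float64(0.12842372861797197), np.float64(0.1301197261972595), np.float64(0.1271910563826769)] centre [ 0.51787728 -0.11144415]
yaw -0.2527421139157829 -0.2771666429317703
rib [ 0.5171012  -0.11088649] 0.043017345810626724 -0.26759110937148756
0.04 0 [284. 399.]
0.04 60 [317. 277.]
0.04 -60 [267. 486.]
0.04 -120 [280. 453.]
0.04 120 [326. 265.]
-0.04 0 [508. 458.]
-0.04 60 [534. 337.]
-0.04 -60 [470. 538.]
-0.04 -120 [463. 500.]
-0.04 120 [519. 318.]
[ 0.51748924 -0.11116532] -0.2649761570927639
```

The measurements agree: sides about 128 mm, and the rib and base centres are within 1 mm. All starting states are at most -1.047, so one flick per wheel is always safe. I'll do that, then look.

```bash
cat >> h.py <<'E'
_p=np.load("pose.npz") ; ctr,yaw=_p["ctr"],float(_p["yaw"]); RC=Ro.from_euler("z",yaw).as_matrix()
W=lambda x,y,z: RC@np.array([x,y,z])+[*ctr,0]
Q=down(yaw)
def flick(side):
    y=.04*side
    bot.move_linear(W(-.045,y,.135),.2); bot.move_linear(W(-.045,y,.099),.12)
    s=bot.move_linear(W(.030,y,.099),.07,f_stop=25)
    w=readout.read_state(); bot.move_linear(W(.030,y,.135),.12)
    print("flick",side,"stopped",s,np.round(w["wrist_force"],1),w["time"])
def look(name):
    bot.move_ptp(W(.0,0,.25),Q)
    c=optics.get_calibration("wrist");im=optics.snapshot("wrist")
    u=proj(c,W(0,0,.08)).astype(int);r0=max(u[1]-85,0)
    cr=im[r0:u[1]+85,u[0]-100:u[0]+100]
    cv2.imwrite(f"pics/{name}.png",cv2.resize(cr,None,fx=3.5,fy=3.5,interpolation=cv2.INTER_CUBIC)[:,:,::-1])
    for y in(.04,-.04):
        for a in(0,60,-60,-120):
            t=np.radians(a);p=[proj(c,W(.046*np.sin(t),y+d,.064+.046*np.cos(t))) for d in(-.012,-.007,.007,.012)]
            print(y,a,np.round((np.array(p)-[u[0]-100,r0])*3.5).astype(int).tolist())
E
python3 - <<'E'
from h import *
bot.move_ptp(W(-.045,.04,.16),Q)
flick(1); flick(-1); look("w3")
E
```

```text
flick 1 stopped False [0.  0.1 0.1] 6.4417
flick -1 stopped False [-0.2  0.5  0.3] 9.2667
0.04 0 [[250, 324], [232, 324], [182, 324], [164, 324]]
0.04 60 [[253, 170], [235, 170], [187, 170], [169, 170]]
0.04 -60 [[260, 430], [244, 430], [198, 430], [182, 430]]
0.04 -120 [[270, 386], [255, 386], [215, 385], [201, 385]]
-0.04 0 [[536, 324], [518, 324], [468, 324], [450, 324]]
-0.04 60 [[531, 170], [513, 170], [465, 170], [447, 170]]
-0.04 -60 [[518, 430], [502, 430], [456, 430], [440, 430]]
-0.04 -120 [[500, 386], [485, 386], [445, 386], [431, 386]]
```

View pics/w3.png

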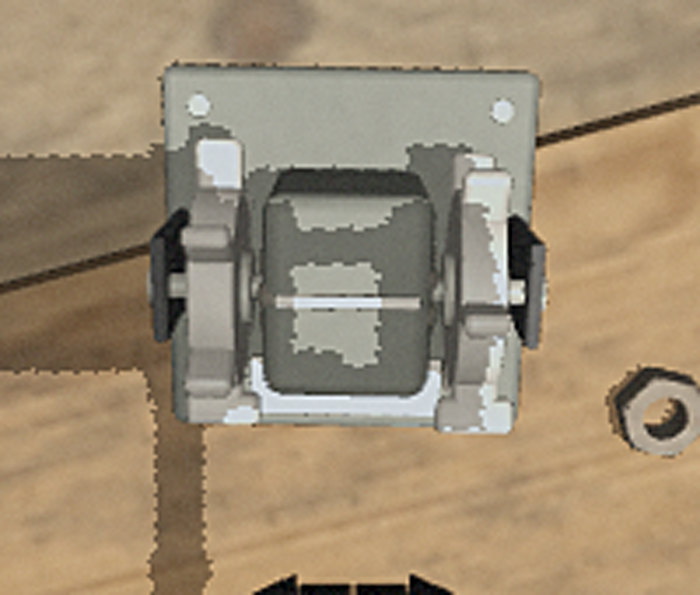

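The right wheel looks clicked in: teeth at rows 325 (upright, narrow) and 170, and a broad 75 px tooth at front row 415, so its home is at -60°. The left wheel has teeth at rows 237 and 385, between the predicted positions, so it isn't plainly clicked in. I'll look at the left wheel from its side.

```bash
cat >> h.py <<'E'
def side(s,name,crop=True):
    a=np.radians(-45*s)
    q=(Ro.from_matrix(RC)*Ro.from_euler("x",a)*Ro.from_quat([1,0,0,0])).as_quat()
    p=W(0,s*(.04+.106),.064+.126)
    bot.move_ptp(p,q)
    c=optics.get_calibration("wrist");im=optics.snapshot("wrist")
    u=proj(c,W(0,.04*s,.064)).astype(int);print(u,readout.read_state()["time"])
    r0,c0=max(u[1]-75,0),max(u[0]-100,0);cr=im[r0:u[1]+75,c0:u[0]+100]
    cv2.imwrite(f"pics/{name}.png",cv2.resize(cr,None,fx=3.5,fy=3.5,interpolation=cv2.INTER_CUBIC)[:,:,::-1])
    for b in range(-180,180,30):
        t=np.radians(b);print(b,np.round((proj(c,W(.046*np.sin(t),.047*s,.064+.046*np.cos(t)))-[c0,r0])*3.5).astype(int),end=" ")
E
python3 - <<'E'
from h import *
side(1,"w4")
E
```

```text
[308 169] 11.1833
-180 [237 244] -150 [252 316] -120 [287 378] -90 [336 414] -60 [389 415] -30 [431 374] 0 [449 298] 30 [434 209] 60 [389 139] 90 [332 109] 120 [280 124] 150 [247 174]
```

View pics/w4.png

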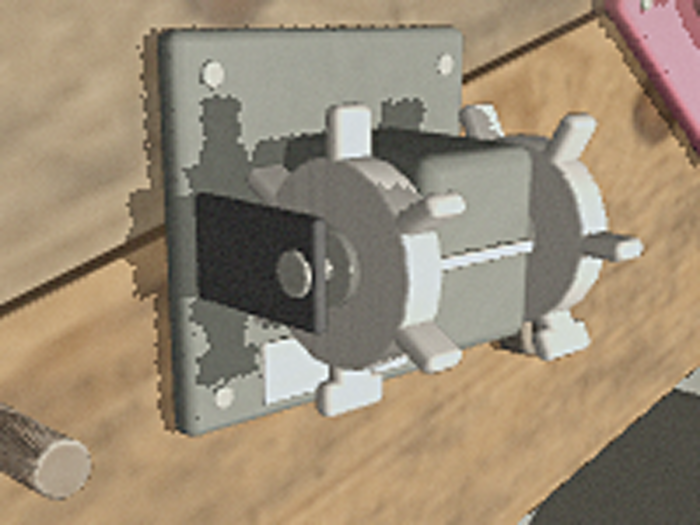

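From the side, the left wheel's broad tooth is at about -90° (350,395), with narrow teeth near ±30° (455,207) and (440,360), so the wheel stands half a click off. The right wheel's home tooth leans to the front at -60°. I'll nudge the left wheel in small steps with force readings, bringing the -30° tooth upright, to see whether it clicks there.

Run:
```python
from h import *
bot.move_ptp(W(-.05,.04,.16),Q); bot.move_linear(W(-.045,.04,.099),.1)
f0=readout.read_state()["wrist_force"]
for x in np.arange(-.036,-.0115,.004):
    s=bot.move_linear(W(x,.04,.099),.05,f_stop=20)
    w=readout.read_state();print(round(x,4),s,np.round(RC.T@(np.array(w["wrist_force"])-f0),1),np.round(RC.T@(np.array(w["ee_pos"])-[*ctr,0]),4))
bot.move_linear(W(-.012,.04,.099),.05);bot.move_linear(W(-.030,.04,.099),.1)
bot.move_linear(W(-.03,.04,.16),.15)
side(1,"w5")
a=np.load("w2.npz")["im"][100:220,255:395];b=cv2.imread("pics/w5.png")
a=cv2.resize(a[:,:,::-1],(int(140*4.37),525),interpolation=cv2.INTER_CUBIC)
cv2.imwrite("pics/w5c.png",np.hstack([cv2.resize(a[:,:],(450,386)),cv2.resize(b,(350,262+124))[:386]]))
```

```text
-0.036 False [-0.   0.3 -0.1] [-0.035   0.0399  0.0997]
-0.032 False [ 0.4  0.6 -0.4] [-0.0317  0.0399  0.0992]
-0.028 False [0.8 1.4 0.5] [-0.0278  0.04    0.099 ]
-0.024 False [-0.3 -0.4  0.7] [-0.0237  0.04    0.099 ]
-0.02 False [-0.3  0.3  1. ] [-0.0197  0.04    0.099 ]
-0.016 False [ 0.  -0.1 -0.4] [-0.0157  0.04    0.0991]
-0.012 False [-0.1  1.  -0.3] [-0.0117  0.04    0.0991]
[309 169] 16.4
-180 [237 243] -150 [251 316] -120 [286 377] -90 [335 413] -60 [388 414] -30 [431 373] 0 [449 297] 30 [434 209] 60 [389 138] 90 [331 108] 120 [280 123] 150 [246 173]
```

View pics/w5c.png

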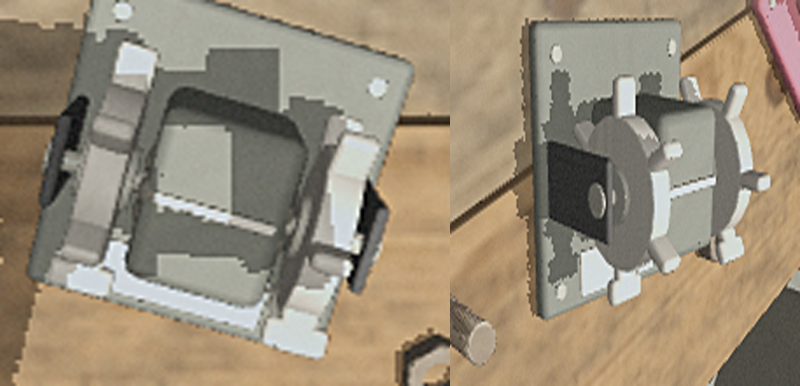

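The contact forces were about zero and the teeth look to be in the same places. I'll compare the two side views numerically to see what moved.

```bash
python3 - <<'E'
import cv2,numpy as np
a=cv2.imread("pics/w4.png").astype(int);b=cv2.imread("pics/w5.png").astype(int)
a=np.roll(a,(-1,-0),(0,1))
d=np.abs(a-b).max(2)[:521]
m=(d>60).astype(np.uint8);m=cv2.morphologyEx(m,cv2.MORPH_OPEN,np.ones((5,5)))
n,l,s,c=cv2.connectedComponentsWithStats(m)
for i in range(1,n):
    if s[i,4]>60: print(s[i],c[i].round())
E
python3 -c "
import cv2,numpy as np
b=cv2.imread('pics/w5.png');a=cv2.imread('pics/w4.png')
cv2.imwrite('pics/cmp.png',np.hstack([cv2.resize(i[80:440,180:560],None,fx=1.05,fy=1.05) for i in(a,b)]))"
```

```text
(no output)
```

View pics/cmp.png

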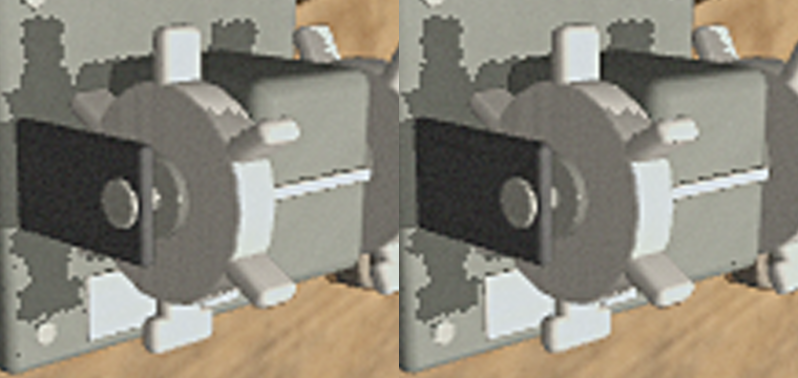

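Nothing moved between the two side views. I'll find out whether the first flicks moved anything by retaking the w2 view and diffing. Then I'll do a stepwise left sweep with forces and pictures. That's safe, because the left home tooth is at -90°.

Run:
```python
from h import *
bot.move_ptp([.52,-.11,.27],down(0))
im=optics.snapshot("wrist");o=np.load("w2.npz")["im"]
d=np.abs(im.astype(int)-o).max(2)[:235,150:480]
n,l,s,c=cv2.connectedComponentsWithStats((d>50).astype(np.uint8))
for i in range(1,n):
    if s[i,4]>8: print("diff full px",c[i].round()+[150,0],s[i,2:])
bot.move_ptp(W(-.05,.04,.16),Q); bot.move_linear(W(-.045,.04,.099),.1)
f0=np.array(readout.read_state()["wrist_force"]);ims=[]
for k,x in enumerate(np.arange(-.039,.0301,.003)):
    s=bot.move_linear(W(x,.04,.099),.06,f_stop=25)
    w=readout.read_state();print(round(x*1000),s,np.round(RC.T@(np.array(w["wrist_force"])-f0),1),round(w["ee_pos"][2],4))
    if k%4==2:
        c=optics.get_calibration("wrist");u=proj(c,W(0,.02,.09)).astype(int);ims.append(cv2.resize(optics.snapshot("wrist")[max(u[1]-75,0):max(u[1]-75,0)+130,u[0]-65:u[0]+65],(260,260)))
    if s: break
bot.move_linear(W(x,.04,.16),.15)
print(readout.read_state()["time"])
while len(ims)<6: ims.append(ims[-1])
cv2.imwrite("pics/mont.png",np.vstack([np.hstack(ims[:3]),np.hstack(ims[3:6])])[:,:,::-1])
```

```text
diff full px [346.  12.] [34 33 94]
diff full px [300.  15.] [ 8 10 14]
diff full px [348.  33.] [ 35  51 189]
diff full px [326.  22.] [19  7 36]
diff full px [294.  33.] [ 5 21 44]
diff full px [314.  26.] [13  9 26]
diff full px [340.  32.] [ 4 12 15]
diff full px [336.  31.] [ 5  7 12]
diff full px [302.  35.] [ 4  6 10]
diff full px [321.  36.] [ 9  4 18]
diff full px [291.  46.] [ 5 18 22]
diff full px [340.  40.] [ 7  5 11]
diff full px [347.  44.] [ 2  9 14]
diff full px [298.  49.] [ 7 15 34]
diff full px [307.  46.] [ 6  9 17]
diff full px [334.  54.] [ 6  5 10]
diff full px [322.  57.] [2 8 9]
diff full px [200.  90.] [20 11 45]
diff full px [284.  95.] [3 6 9]
diff full px [230.  99.] [37 10 77]
diff full px [188. 101.] [ 5  6 10]
diff full px [265. 107.] [30  7 55]
diff full px [340. 122.] [ 6 21 29]
diff full px [308. 122.] [18 10 29]
diff full px [473. 124.] [12  8 17]
diff full px [456. 131.] [ 8  9 15]
diff full px [461. 133.] [ 9 11 22]
diff full px [472. 134.] [11 12 26]
diff full px [166. 136.] [34  1 34]
diff full px [168. 139.] [36  3 38]
diff full px [316. 140.
[... 786 characters left out ...]
 ] 0.099
-30 False [-0.9 -0.7  0.9] 0.099
-27 False [-0.5 -0.3  0.1] 0.099
-24 False [-1.1  0.3  0.4] 0.099
-21 False [-0.4  0.1  0.6] 0.0991
-18 False [-1.  -0.2  0.6] 0.0991
-15 False [-1.  -0.4  0.9] 0.0991
-12 False [-1.  -0.3  1.1] 0.0991
-9 False [ 0.1 -0.6 -0.1] 0.099
-6 False [-0.3  0.2  0.2] 0.0991
-3 False [-1.1  0.2  0.8] 0.0991
0 False [-0.9 -0.3  1.7] 0.099
3 False [-1.   0.6 -0.2] 0.0991
6 False [-1.2 -0.3  0.2] 0.099
9 False [-0.3  0.5  0.5] 0.099
12 False [-0.7  0.1  0.4] 0.099
15 False [-0.1 -0.3  0.5] 0.099
18 False [-1.7  0.  -0. ] 0.0991
21 False [ 0.1 -0.8 -0. ] 0.0991
24 False [-1.2 -0.8  0.4] 0.099
27 False [-0.5 -0.3  0.3] 0.099
30 False [-1.  -0.4 -0.2] 0.099
25.6333
```

View pics/mont.png

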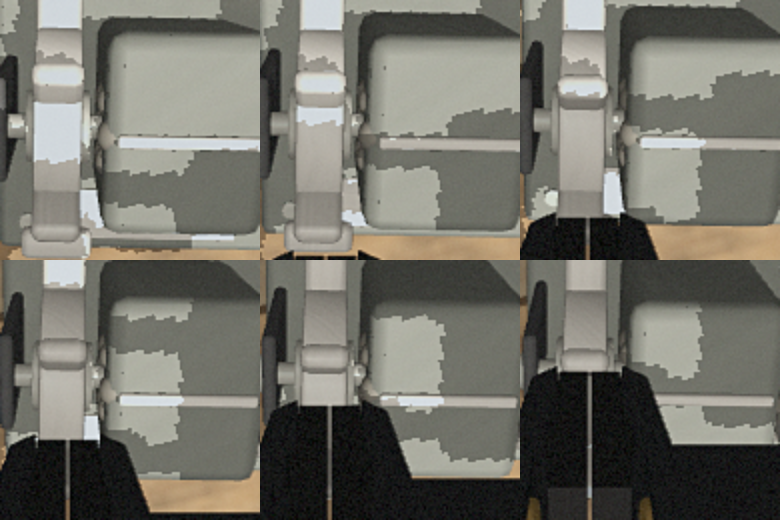

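In the montage the closed fingertips pass over the wheel without turning it, and they seem to lag where the TCP should be. I'll check the projected TCP against the visible fingertip edge in w2.

Run:
```python
from h import *
d=np.load("w2.npz");c={k:d[k] for k in("K","R","t")};im=d["im"]
print(c["K"].round(1).tolist(),-c["R"].T@c["t"])
T=np.array([.52,-.11,.27])
for dx in(-.009,0,.009):
  for dz in(0,.02,.04): print(dx,dz,proj(c,T+[dx,0,dz]).round(1),proj(c,T+[dx,.017,dz]).round(1))
dark=im.max(2)<45
for r in range(195,330,4):
    k=np.flatnonzero(dark[r,200:440])+200;print(r,(k.min(),k.max(),len(k)) if len(k) else None,end=" ")
s=readout.read_state();print(s["opening"],s["ee_pos"])
```

```text
[[331.6, 0.0, 321.4], [0.0, 331.6, 200.5], [0.0, 0.0, 1.0]] [ 0.60257281 -0.1104725   0.44431308]
-0.009 0 [320.9 251. ] [292. 251.]
-0.009 0.02 [320.8 268.8] [288.8 268.8]
-0.009 0.04 [320.7 290.8] [284.8 290.8]
0 0 [320.9 237.1] [291.5 237.1]
0 0.02 [320.8 253.6] [288.2 253.6]
0 0.04 [320.7 274.2] [284.1 274.2]
0.009 0 [320.9 222.7] [291.  222.7]
0.009 0.02 [320.8 237.9] [287.6 237.9]
0.009 0.04 [320.7 256.9] [283.4 256.9]
195 None 199 None 203 None 207 None 211 None 215 None 219 (np.int64(397), np.int64(397), 1) 223 (np.int64(391), np.int64(392), 2) 227 None 231 None 235 None 239 None 243 None 247 None 251 (np.int64(296), np.int64(347), 47) 255 (np.int64(292), np.int64(350), 56) 259 (np.int64(291), np.int64(352), 60) 263 (np.int64(289), np.int64(353), 62) 267 (np.int64(288), np.int64(355), 65) 271 (np.int64(287), np.int64(356), 68) 275 (np.int64(285), np.int64(358), 72) 279 (np.int64(239), np.int64(359), 78) 283 (np.int64(237), np.int64(360), 79) 287 (np.int64(206), np.int64(436), 230) 291 (np.int64(203), np.int64(439), 236) 295 (np.int64(201), np.int64(439), 239) 299 (np.int64(200), np.int64(439), 240) 303 (np.int64(200), np.int64(439), 240) 307 (np.int64(200), np.int64(439), 240) 311 (np.int64(200), np.int64(439), 232) 315 (np.int64(200), np.int64(439), 219) 319 (np.int64(200), np.int64(439), 220) 323 (np.int64(200), np.int64(439), 218) 327 (np.int64(200), np.int64(439), 230) 0.0006658352794948288 [ 0.55673852 -0.08041368  0.15982679]
```

The visible fingertip edge (row about 249) sits where a point about 30 mm behind the stated TCP would be. I'll check it with one guarded touch on the bare bench in front of the counter.

Run:
```python
from h import *
p=W(-.125,.045,.0);print(p)
bot.move_linear([p[0],p[1],.16],.25); bot.move_linear([p[0],p[1],.02],.2)
s=bot.move_linear([p[0],p[1],-.035],.025,f_stop=5)
w=readout.read_state();print(s,w["ee_pos"],np.round(w["wrist_force"],1),w["time"],w["opening"])
bot.move_linear([p[0],p[1],.12],.25)
print(readout.read_state()["time"])
```

```text
[ 0.40863678 -0.03500009  0.        ]
True [ 0.40859314 -0.03500054 -0.02979639] [-1.2 -0.3  5.4] 29.0167 0.00012325995972527583
29.7667
```

The touch confirms the real fingertip is about 29.5 mm above the reported TCP, so every earlier sweep passed clear of the wheels and nothing has moved. With this correction, right home is at -60° and left at about -90°, so one sweep each should bring them to or near 0 without passing it. I'll flick both and then look at both sides.

```bash
sed -i 's/\.135)/.106)/g; s/,\.099)/,.0697)/g' h.py; grep -n "move_linear" h.py
python3 - <<'E'
from h import *
bot.move_ptp(W(-.045,-.04,.12),Q)
flick(-1); flick(1)
bot.move_linear(W(.03,.04,.16),.2)
side(1,"s1"); bot.move_ptp(W(0,0,.27),Q); look("t1")
a,b=cv2.imread("pics/s1.png"),cv2.imread("pics/t1.png")
cv2.imwrite("pics/fin.png",np.hstack([a[60:460,150:550],b[60:460,150:550]]))
print(readout.read_state()["time"])
E
```

```text
16:    bot.move_linear(W(-.045,y,.106),.2); bot.move_linear(W(-.045,y,.0697),.12)
17:    s=bot.move_linear(W(.030,y,.0697),.07,f_stop=25)
18:    w=readout.read_state(); bot.move_linear(W(.030,y,.106),.12)
flick -1 stopped False [-0.7  0.1 -0.6] 32.2333
flick 1 stopped False [-0.2 -1.  -0.5] 35.0583
[309 169] 36.7
-180 [236 242] -150 [251 315] -120 [286 377] -90 [335 413] -60 [387 413] -30 [430 372] 0 [449 296] 30 [433 208] 60 [389 138] 90 [331 108] 120 [279 123] 150 [246 173] 0.04 0 [[250, 324], [232, 324], [182, 324], [164, 324]]
0.04 60 [[253, 168], [236, 167], [186, 167], [169, 167]]
0.04 -60 [[260, 431], [243, 431], [198, 431], [181, 431]]
0.04 -120 [[269, 386], [255, 386], [214, 386], [199, 385]]
-0.04 0 [[539, 325], [521, 325], [471, 325], [453, 325]]
-0.04 60 [[535, 168], [517, 168], [468, 168], [450, 168]]
-0.04 -60 [[520, 432], [504, 432], [458, 432], [442, 432]]
-0.04 -120 [[502, 386], [487, 386], [446, 386], [432, 386]]
37.825
```

View pics/fin.png

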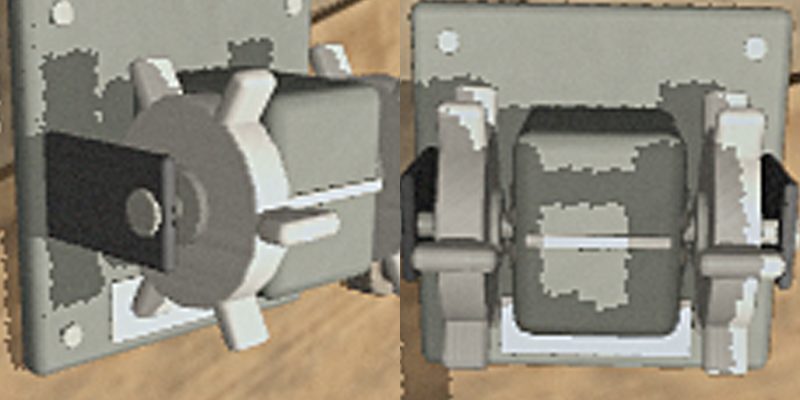

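The last view shows both upright teeth broad, about 84 px left (455,258) and 80 px right (742,262) against 86 predicted. They sit at the 0° row, all other teeth are at ±60°, and the counter hasn't shifted. The arm is clear, so I'm handing in.

```bash
python3 -c "
from station import job
print(job.sign_off())"
```

```text
the job is handed in; nothing more can be done
None
```

I handed the job in with both wheels' broad teeth clicked in upright after one flick each; the last picture, taken just before, shows the counter unmoved, and the arm did not touch the tin, bolt or nut.

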